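# Charge the disinfectant tablet doser

## Task

Refill the tablet doser: slide its shutter open until it clicks at the end of its travel, tip all eight tablets from the cup through the port into the hopper, stand the empty cup back upright in its tray and let go of it, and then slide the shutter shut until it clicks home. Leave the soap bottle, the glove carton and the roll of tape where they are.

Things in the scene. Friction and masses are not known exactly. Their poses are not given: they have to be found in the camera images.
- doser: Tablet doser, fixed to the table: a white plastic box 150 x 260 mm in plan, its deck 100 mm high, with two aluminium rails along the long sides and a bar across the +y end that stand 12 mm above the deck. Origin: centre of the underside; z up, y along its 260 mm length. The hopper is in the -y half: its port in the deck is 110 mm (x) by 104 mm (y), the bin under it is equally wide and 88 mm deep. The +y half is a closed housing.
- port (a point): Centre of the hopper's port, level with the deck (100 mm above the table); axes as the doser's.
- shutter (a joint): Travel in m of the dark steel shutter plate that covers the port: 0 = shut, 0.112 = fully open; it slides along the doser's +y direction to open. Each end is a hard stop with a click: a sprung detent must be overcome in the last 14 mm before either end (up to 8 N, in both directions) and then pulls the plate home; in between it slides with about 1 N of friction.
- shutter_grip (a point): Middle of the shutter's upright dark steel grip bar, which moves with the plate: bar 60 mm along the doser's x, 12 mm thick along its y, 32 mm high, from 106 to 138 mm above the table (this point at 124.5 mm). Shut, it stands 45 mm to the +y side of the port's centre; open, 157 mm.
- tray: Shallow square steel tray, fixed, 170 x 170 mm, wall 3 mm, rim 14 mm high, floor 3 mm above the table. Origin: centre of the underside; its sides lie along its x and y.
- cup: Loose straight plastic cup that stands in the tray: 64 mm outer diameter, 90 mm high, wall 3 mm, floor 4 mm thick, about 60 g, no handle. Origin: centre of the underside; z points up to the mouth. It holds eight tablets (about 40 mm deep).
- soap: Bystander: white squeeze bottle with a nozzle, 72 mm diameter, 200 mm high; origin at the centre of its underside.
- gloves: Bystander: carton of gloves 120 x 240 x 75 mm, a glove showing in its top slot; origin at the centre of its underside, y along its length.
- tape: Bystander: flat-lying roll of paper tape, 80 mm diameter, 25 mm high, between the doser and the tray and nearer the robot; origin at the centre of its underside.
- tab0: White disinfectant tablet, a smooth disc 23 mm in diameter and 12 mm thick, 12 g; origin at the centre of one flat face. Tablets slide on the cup's wall once it slopes by 15 to 20 degrees, side by side in a neat stack only at about 35.
- tab1: Another such tablet, the same in every way.
- tab2: Another such tablet, the same in every way.
- tab3: Another such tablet, the same in every way.
- tab4: Another such tablet, the same in every way.
- tab5: Another such tablet, the same in every way.
- tab6: Another such tablet, the same in every way.
- tab7: Another such tablet, the same in every way.
Things that resemble listed ones, but are neither listed nor needed, are in the scene too. What is shaped like the cup but orange is not meant. There is more than one size of the tray; the one meant has the size given above.

How it is judged (in metres and radians):
On the way, in this order (a step that is already met when the one before it is completed fails the run):
1. the shutter is clicked fully open (value of joint shutter above 0.108 m), for 0.2 s.
2. all eight tablets lie in the hopper (horizontal distance between each of tab0, tab1, tab2, tab3, tab4, tab5, tab6, tab7 and port below 0.076 m and z of each of tab0, tab1, tab2, tab3, tab4, tab5, tab6, tab7 in the frame of port below -0.008 m), for 0.2 s.
3. the cup stands upright in the tray again, released, with the shutter still open (angle between cup's own z axis and vertical below 0.1 rad and horizontal distance between cup and tray below 0.07 m and height (world z) of cup below 0.008 m and linear speed of cup below 0.02 m/s and contact force between the fingers and cup below 0.1 N and value of joint shutter above 0.09 m), for 0.2 s.
At the end, for the whole second after the job is handed in: The shutter is clicked shut (within 4 mm of its stop), all eight tablets lie in the hopper below the deck, and the cup stands upright (within 0.1 rad) on the floor of the tray, released and at rest (all of step 2 and angle between cup's own z axis and vertical below 0.1 rad and horizontal distance between cup and tray below 0.07 m and height (world z) of cup below 0.008 m and linear speed of cup below 0.02 m/s and contact force between the fingers and cup below 0.1 N and value of joint shutter below 0.004 m); the robot touches nothing.
It fails at once if the soap bottle is pushed more than 30 mm or knocked over (distance of soap from where it was at the start of the episode above 0.03 m or angle between soap's own z axis and vertical above 0.4 rad).
It fails at once if the glove carton is pushed more than 30 mm or knocked over (distance of gloves from where it was at the start of the episode above 0.03 m or angle between gloves's own z axis and vertical above 0.4 rad).
It fails at once if the roll of tape is pushed more than 30 mm or knocked over (distance of tape from where it was at the start of the episode above 0.03 m or angle between tape's own z axis and vertical above 0.4 rad).
It also fails if it takes over 72 s, if anything falls off the work surface, if the arm or the gripper's body presses on something with over 40 N, if the wrist force passes 120 N, or if a joint passes its speed limit or range.

## Robot

A 7-joint arm with a two-finger parallel gripper is mounted at the origin on the work surface. World frame = base frame: x ahead of the robot, y to its left, z up, the work surface at z = 0. Lengths are in mm, angles in rad, forces in N, time in s.
With the tool pointing down it reaches from about 425 to 1025 mm from the base axis. Payload 9.4 kg.
Tool frame: the origin (TCP) lies midway between the tips of the shut fingers; the grasp point (between the pads) lies 19 mm behind it; z points along the fingers, y is the direction in which the jaws open and shut (so a half turn about z gives the same grasp; the last joint's range is limited). The gripper opens to 93 mm and grips with 3 to 60 N. Pads are 15 mm wide; open, the fingers measure 128 mm over their backs; the gripper's body (75 mm by 188 mm) begins 65 mm behind the grasp point.
Start: joints at [-1.288, 0.599, -0.003, 1.599, 0.002, 0.943, -0.08], TCP at [255.268, 678.574, 218.618] pointing down, gripper open.
Joint ranges: [-2.57, 2.57], [-0.35, 1.97], [-1.29, 1.29], [0.11, 2.56], [-1.05, 4.19], [0.11, 1.86], [-2.63, 2.63]. Speed limits (rad/s): [2.22, 2.22, 3.01, 3.01, 3.14, 3.14, 3.14].

## Interface

Orientations are given as a unit quaternion [x, y, z, w].
In Python, from plant import robot gives the robot as it stands.
- The arm moves only by the tool jog_arm, never from a script. Its argument "targets" is a list that holds one entry, the list of rows, each a list of 7 numbers: the shift along the tool's x, y, z in m, then the turn, a rotation vector about the tool's x, y, z in units of 6 degrees (1.0 is 6 degrees), then the opening, from 0 (shut) to 1 (fully open). In form: [[[dx, dy, dz, ax, ay, az, jaw], ...]]. A call has 1 to 5 rows; each row is the pose to reach, as a shift and turn from the pose commanded when the call began, along the tool's axes at that moment; what a row does not reach only later rows make up. A row lasts 1/12 s, in which the tool goes at most 41.7 mm and 7.16 degrees, less where a joint would pass 70% of its speed; a pose out of reach is approached as far as the arm can. A call with a gripper value outside its range is refused whole. The fingers move at their own pace and stop on an object; "grip_force" is the grip in N (left out, the last holds). Time passes only in rows, so rows that repeat a pose let the fingers close. It gives the time, the measured TCP pose, the force and the opening at its end, in the units of the state.
- robot.get_state(): the state, without advancing time (a new reading comes with each control period).
- robot.read_camera(name): name is "side" or "top"; returns a dict with "image" (400x640x3 uint8, blue, green, red), "fx", "fy", "cx", "cy" (pixels), "extrinsics" (4x4, takes a point from camera to world coordinates). Camera axes: x right, y down, z forward; pixel columns grow to the right and rows downward; lengths in mm; the calibration is good to about 2 mm. A picture is of the moment at which its call begins. There is no depth.
- robot.job_done(): hands the job in, once; it reports no verdict.
Trained networks look in a picture, given as the dict that the camera call returned (one of the last four; its "shot" number tells which), for a name from the list of things; names that differ only in an ending like _2 or _b are one class to them, and where a whole thing is asked for, a point or a joint stands for the part that bears it (a point fixed in the world has none). Each returns a list of dicts, best first, with "score" (0 to 1); they miss things now and then, are a little off and sometimes report something else, mostly with a low value. They report only what shows in the picture. A call takes as long as a camera call. They do not tell look-alikes from the thing itself.
- robot.trace(thing, picture): "region" (400x640 bool, what is visible of it) and "centre" ([column, row] in pixels, amid what is visible of it).
The state is a dict: "time": time; "joint_pos": joint angles; "qvel": joint speeds; "tau": joint torques, N m; "tcp_pos": TCP position; "tcp_rot": TCP orientation; "ft_force": force on the tool from outside, world axes, zero at the start; "moment": the same for the moment, N m; "gripper_width": finger opening in mm.
Only numpy, scipy, OpenCV 4.12 (cv2) and the standard library are available. Lean on these libraries where they do the work, as an engineer would, in place of code of your own. Each camera call takes 0.05 s, during which the arm holds its last target. There are 200 camera calls.

## Working session

There is one attempt and no reset: what is moved stays moved. The work goes in short steps, Python scripts to look and compute and a tool call to move; the robot and the scene stay as the last step left them, time stands still between calls to the robot, and variables do not carry over. Pictures are saved under pics/ and viewed, about 8 in all and at most 12, crops included, and the job is handed in when it is done.

Besides the shell and the picture viewer there is one more tool, called after "Emit:" as name([rows], argument=value, ...), one row to a line, values as JSON. jog_arm: Moves the arm, as the interface text tells. Its arguments: {"type":"object","properties":{"targets":{"type":"array"},"grip_force":{"type":"number"}},"required":["targets"]}

```bash
mkdir -p pics; ls; cat > h.py <<'E'
import numpy as np, cv2
from plant import robot
from scipy.spatial.transform import Rotation as R
def ray(p,uv):
    E=np.array(p["extrinsics"]); d=np.array([(uv[0]-p["cx"])/p["fx"],(uv[1]-p["cy"])/p["fy"],1.])
    return E[:3,3],E[:3,:3]@d
def onz(p,uv,z):
    o,d=ray(p,uv); return o+d*(z-o[2])/d[2]
def proj(p,X):
    E=np.array(p["extrinsics"]); c=E[:3,:3].T@(np.array(X,float)-E[:3,3]); return np.array([p["fx"]*c[0]/c[2]+p["cx"],p["fy"]*c[1]/c[2]+p["cy"]])
E
python3 - <<'E'
from h import *
s=robot.get_state();print(s["tcp_pos"],s["tcp_rot"],s["time"],s["gripper_width"])
for n in("top","side"):
    p=robot.read_camera(n);cv2.imwrite(f"pics/{n}0.png",p["image"]);print(n,p["fx"],p["cx"],p["cy"],np.round(p["extrinsics"],3).tolist())
    for t,z in(("doser",100),("shutter_grip",138),("tray",3),("cup",90),("soap",100),("gloves",75),("tape",25),("tab0",44)):
        for r in robot.trace(t,p)[:3]:
            if r["score"]<.2: continue
            ys,xs=np.nonzero(r["region"]);print(t,round(r["score"],2),np.round(r["centre"]),(xs.min(),xs.max(),ys.min(),ys.max()),np.round(onz(p,r["centre"],z)))
E
```

```text
pics
[255.11924288 678.12551764 217.77718276] [ 1.78895545e-01  9.83867778e-01 -7.59623668e-04 -5.66558439e-05] 0.0 93.21986985515375
top 496.53712465589814 325.72143218981927 206.23001784955284 [[-0.015, -0.989, 0.148, 382.148], [-1.0, 0.016, 0.007, -54.924], [-0.01, -0.148, -0.989, 1336.086], [0.0, 0.0, 0.0, 1.0]]
doser 0.81 [231. 213.] (np.int64(178), np.int64(287), np.int64(178), np.int64(244)) [554. 193. 100.]
shutter_grip 0.94 [257. 205.] (np.int64(233), np.int64(280), np.int64(183), np.int64(232)) [567. 122. 138.]
shutter_grip 0.72 [401. 215.] (np.int64(397), np.int64(401), np.int64(210), np.int64(213)) [ 536. -228.  138.]
tray 0.93 [381. 214.] (np.int64(353), np.int64(416), np.int64(184), np.int64(247)) [ 557. -195.    3.]
tray 0.56 [446. 287.] (np.int64(419), np.int64(473), np.int64(263), np.int64(316)) [ 359. -360.    3.]
cup 0.69 [391. 205.] (np.int64(381), np.int64(409), np.int64(197), np.int64(224)) [ 570. -210.   90.]
cup 0.6 [445. 194.] (np.int64(430), np.int64(461), np.int64(180), np.int64(209)) [ 595. -349.   90.]
soap 0.61 [318. 130.] (np.int64(306), np.int64(333), 
[... 1274 characters left out ...]
360. 203.] (np.int64(314), np.int64(401), np.int64(170), np.int64(226)) [ 538. -183.    3.]
tray 0.65 [449. 192.] (np.int64(421), np.int64(476), np.int64(171), np.int64(208)) [ 353. -349.    3.]
cup 0.89 [360. 177.] (np.int64(349), np.int64(374), np.int64(158), np.int64(199)) [ 541. -176.   90.]
cup 0.75 [372. 148.] (np.int64(357), np.int64(381), np.int64(133), np.int64(167)) [ 574. -321.   90.]
soap 0.64 [251. 187.] (np.int64(239), np.int64(271), np.int64(140), np.int64(214)) [736.   7. 100.]
gloves 0.63 [170. 258.] (np.int64(105), np.int64(237), np.int64(203), np.int64(317)) [748. 251.  75.]
tape 0.95 [377. 259.] (np.int64(358), np.int64(394), np.int64(246), np.int64(279)) [412.  -0.  25.]
```

```bash
python3 - <<'E'
import cv2
a=cv2.imread("pics/top0.png");cv2.imwrite("pics/top0c.png",cv2.resize(a[90:330,160:500],None,fx=2.3,fy=2.3,interpolation=2))
E
```

```text
(no output)
```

View pics/top0c.png

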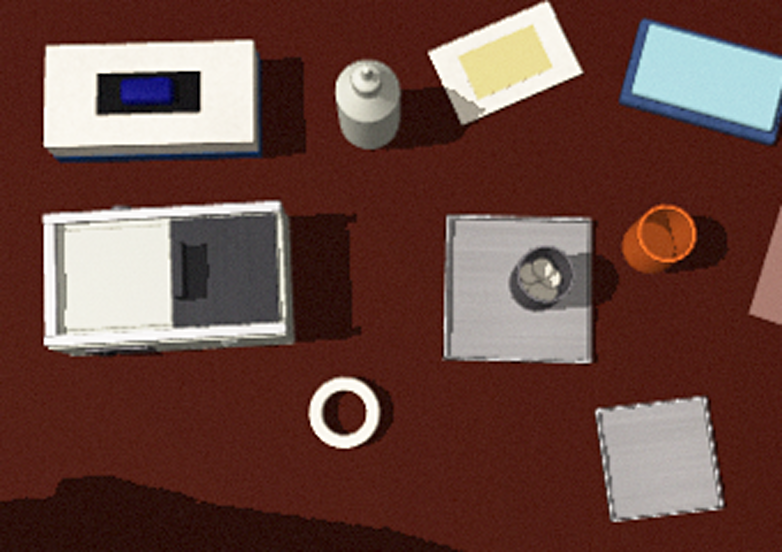

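View pics/side0.png

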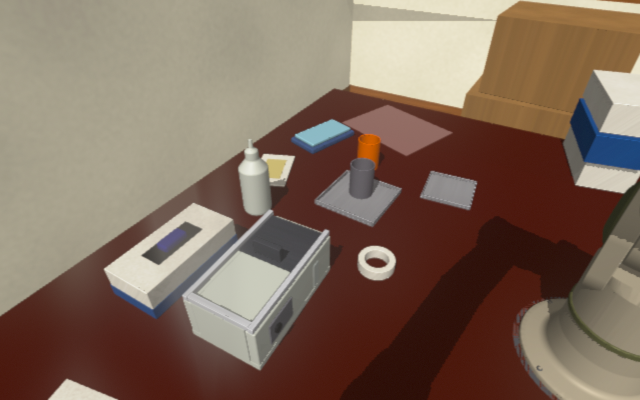

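Look-alikes: for the cup, grey (396,210) against orange (449,192). For the tray, large (381,215) against small (446,290). I choose the grey cup and the large tray, which hold the tablets and the 170 mm size. Next is a silhouette fit for the poses.

```bash
cat >> h.py <<'E'
from scipy.optimize import minimize
def box(lx,ly,h,z0=0): return np.array([[sx*lx/2,sy*ly/2,z] for sx in(-1,1) for sy in(-1,1) for z in(z0,h)])
def cyl(d,h,z0=0):
    a=np.linspace(0,2*np.pi,40,endpoint=False); return np.concatenate([np.c_[d/2*np.cos(a),d/2*np.sin(a),0*a+z] for z in(z0,h)])
def hull(m):
    pts=np.argwhere(m)[:,::-1].astype(np.int32); o=np.zeros(m.shape,np.uint8); cv2.fillConvexPoly(o,cv2.convexHull(pts),1); return o
def fit(P,obs,x0,yaw=True):
    S=16
    def f(x):
        c=np.cos(x[2]) if yaw else 1; s=np.sin(x[2]) if yaw else 0; e=0
        W=np.c_[x[0]+c*P[:,0]-s*P[:,1],x[1]+s*P[:,0]+c*P[:,1],P[:,2]]
        for p,m in obs:
            q=np.array([proj(p,w) for w in W]); h=cv2.convexHull(np.round(q*S).astype(np.int32))
            o=np.zeros(m.shape,np.uint8); cv2.fillConvexPoly(o,h,1,cv2.LINE_8,4)
            e+=1-(o&m).sum()/(o|m).sum()
        return e/len(obs)
    n=3 if yaw else 2; sx=np.vstack([x0[:n]]+[np.array(x0[:n])+np.eye(3)[i][:n]*[12,12,.1][i] for i in range(n)])
    r=minimize(f,x0[:n],method="Nelder-Mead",options=dict(initial_simplex=sx,xatol=.02,fatol=1e-4)); return r.x,r.fun
E
python3 - <<'E'
from h import *
ps=[robot.read_camera("top"),robot.read_camera("side")]
def near(t,p,xy,z):
    return min((r for r in robot.trace(t,p) if r["score"]>.3 and r["region"].sum()>200),key=lambda r:np.hypot(*(np.array(r["centre"])-proj(p,[*xy,z]))))["region"]
L=dict(doser=(box(150,260,112),(550,180,.0),60,1),tray=(box(170,170,14),(555,-190,.0),7,1),cup=(cyl(64,93,3),(560,-215,0),45,0),tape=(cyl(80,25),(435,5,0),12,0),gloves=(box(120,240,75),(765,210,0),40,1),soap=(cyl(72,150),(755,-20,0),90,0))
for k,(P,x0,z,y) in L.items():
    ob=[]
    for p in ps:
        m=near(k,p,x0[:2],z)
        if k=="doser": m=m|near("shutter_grip",p,x0[:2],z)
        if k=="tray": m=m
        ob.append((p,hull(m)))
    for o in ([ob,ob[:1],ob[1:]] if k in("doser","cup","tray") else [ob]):
        x,e=fit(P,o,x0,y);print(k,np.round(x,3),round(e,3))
E
python3 - <<'E'
import cv2
a=cv2.imread("pics/top0.png");cv2.imwrite("pics/cupc.png",cv2.resize(a[170:260,340:480],None,fx=5,fy=5,interpolation=2))
E
```

```text
doser [5.63176e+02 1.92055e+02 4.20000e-02] 0.026
doser [5.62865e+02 1.92132e+02 4.60000e-02] 0.016
doser [5.64538e+02 1.89695e+02 4.70000e-02] 0.025
tray [ 5.54056e+02 -2.03053e+02 -4.20000e-02] 0.025
tray [ 5.52855e+02 -2.02405e+02 -2.20000e-02] 0.014
tray [ 5.53587e+02 -2.05241e+02 -5.40000e-02] 0.019
cup [ 558.846 -226.585] 0.05
cup [ 557.801 -224.676] 0.036
cup [ 560.354 -230.731] 0.031
tape [412.901   0.775] 0.104
gloves [7.77828e+02 2.17306e+02 3.00000e-03] 0.03
soap [757.095 -32.685] 0.147
```

View pics/cupc.png

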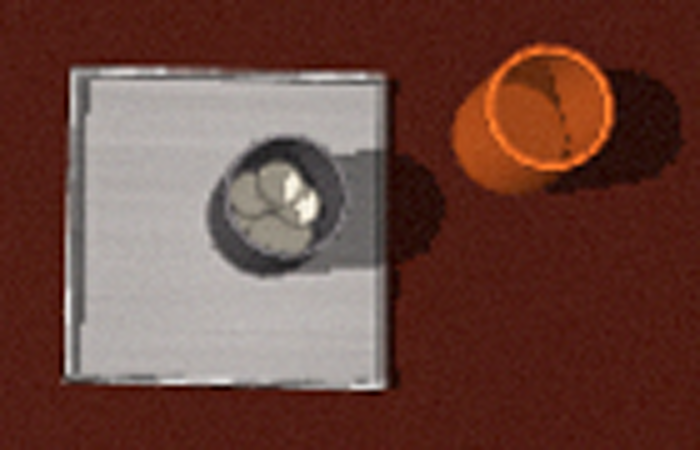

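```bash
cat >> h.py <<'E'
def go(X,ydir=None,zdir=None,Rt=None):
    """tool-frame shift (m) and turn (6deg units) to TCP at X (mm) with tool y/z along given world dirs"""
    s=robot.get_state(); R0=R.from_quat(s["tcp_rot"])
    sh=R0.inv().apply(np.array(X)-s["tcp_pos"])/1000
    if Rt is None and zdir is not None:
        z=np.array(zdir,float);z/=np.linalg.norm(z);y=np.array(ydir,float);y-=z*(y@z);y/=np.linalg.norm(y)
        Rt=R.from_matrix(np.c_[np.cross(y,z),y,z])
    rv=(R0.inv()*Rt).as_rotvec(degrees=True)/6 if Rt is not None else np.zeros(3)
    print("go",np.round(sh,4),np.round(rv,2),"rows>=",np.ceil(max(np.linalg.norm(sh)/.0417,np.linalg.norm(rv)*6/7.16)))
def log():
    s=robot.get_state(); import json
    open("log.txt","a").write(json.dumps([list(map(float,s["joint_pos"])),list(map(float,s["tcp_pos"])),list(map(float,s["tcp_rot"]))])+"\n")
    print("t",s["time"],"tcp",np.round(s["tcp_pos"],1),"q",np.round(s["joint_pos"],2),"F",np.round(s["ft_force"],1),"w",round(s["gripper_width"],1))
DY=np.array([-.045,.999,0]); DX=np.array([.999,.045,0]); DO=np.array([563.2,191.5,0])
E
python3 - <<'E'
from h import *
log()
p=robot.read_camera("top")
g=onz(p,(238.3,207.4),138); d=g-DO; print("grip",g,"doser frame",d@DX,d@DY)
for uv in((160+172/2.3,90+275/2.3),(160+286/2.3,90+270/2.3)): 
    e=onz(p,uv,106); d=e-DO;print("plate edge",e,d@DY)
go([g[0],g[1],200],DY,[0,0,-1])
E
```

```text
t 1.7 tcp [255.3 678.6 218.6] q [-1.29  0.6  -0.    1.6   0.    0.94 -0.08] F [ 0.  -0.   0.1] w 92.8
grip [561.72644589 167.42049035 138.        ] doser frame -2.5556584872633183 -23.98912020640886
plate edge [561.17996029 182.13017763 106.        ] -9.269550764220783
plate edge [564.65011223  57.77652586 106.        ] -133.655005720206
go [-0.4668 -0.3705  0.0186] [ 0.    0.   -3.87] rows>= 15.0
```

Emit:
jog_arm([
  [[-0.039,-0.031,0,0,0,-0.8,0.5],[-0.07,-0.055,0,0,0,-1.6,0.5],[-0.101,-0.08,0,0,0,-2.4,0.5],[-0.133,-0.105,0,0,0,-3.2,0.5],[-0.165,-0.13,0,0,0,-3.87,0.5]],
])

```text
time: 2.17
tcp_pos: [363.7, 498.6, 218.7]
tcp_rot: [-0.025, 1.0, 0.0, 0.0]
ft_force: [0.4, 0.3, 0.8]
gripper_width: 64.2
```

```bash
python3 - <<'E'
from h import *
log(); go([563.5,169,190],DY,[0,0,-1])
E
```

```text
t 2.1667 tcp [363.7 498.6 218.7] q [-0.95  0.47 -0.12  1.85  0.08  0.82  0.51] F [0.4 0.3 0.8] w 64.2
go [-0.183  -0.3392  0.0288] [0.   0.   0.05] rows>= 10.0
```

Emit:
jog_arm([
  [[-0.018,-0.034,0,0,0,0,0.5],[-0.036,-0.068,0,0,0,0,0.5],[-0.054,-0.102,0,0,0,0,0.5],[-0.072,-0.136,0,0,0,0,0.5],[-0.09,-0.17,0,0,0,0,0.5]],
])

```text
time: 2.58
tcp_pos: [461.5, 332.8, 218.9]
tcp_rot: [-0.023, 1.0, 0.0, 0.0]
ft_force: [0.8, -0.3, 0.3]
gripper_width: 46.6
```

Emit:
jog_arm([
  [[-0.02,-0.035,0,0,0,0,0.5],[-0.04,-0.07,0,0,0,0,0.5],[-0.06,-0.105,0.01,0,0,0,0.5],[-0.08,-0.14,0.02,0,0,0,0.5],[-0.092,-0.169,0.029,0,0,0,0.5]],
])

```text
time: 3.0
tcp_pos: [562.4, 166.9, 189.5]
tcp_rot: [-0.022, 1.0, -0.0, 0.001]
ft_force: [0.8, 0.6, -0.8]
gripper_width: 46.8
```

```bash
python3 - <<'E'
from h import *
log(); go([563.5,169,115],DY,[0,0,-1])
a=[]
for n in("top","side"):
    p=robot.read_camera(n);i=p["image"];c=proj(p,[563,169,130]).astype(int);print(n,c)
    a.append(cv2.resize(i[max(c[1]-60,0):c[1]+60,c[0]-60:c[0]+60],(400,400),interpolation=2))
cv2.imwrite("pics/g1.png",np.hstack(a))
E
```

```text
t 3.0 tcp [562.4 166.9 189.5] q [-0.32  0.47 -0.09  1.95  0.06  0.72  1.16] F [ 0.8  0.6 -0.8] w 46.8
go [-0.0011  0.0021  0.0745] [-0.    0.02 -0.01] rows>= 2.0
top [238 207]
side [268 245]
```

View pics/g1.png

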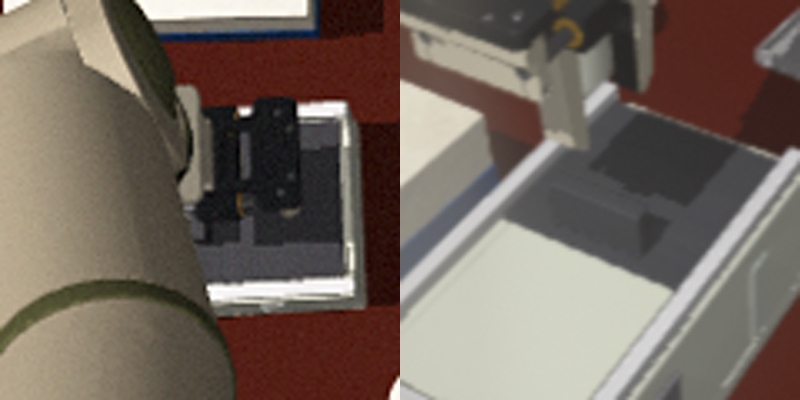

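Emit:
jog_arm([
  [[-0.001,0.003,0.02,0,0,0,0.5],[-0.001,0.003,0.04,0,0,0,0.5],[-0.001,0.003,0.06,0,0,0,0.5],[-0.001,0.003,0.075,0,0,0,0.5],[-0.001,0.003,0.075,0,0,0,0.5]],
])

```text
time: 3.52
tcp_pos: [559.5, 173.2, 112.2]
tcp_rot: [-0.023, 1.0, -0.001, -0.002]
ft_force: [-0.2, 0.7, 0.1]
gripper_width: 46.6
```

Emit:
jog_arm([
  [[0,0,0,0,0,0,0.05],[0,0,0,0,0,0,0.05],[0,0,0,0,0,0,0.05],[0,0,0,0,0,0,0.05],[0,0,0,0,0,0,0.05]],
], grip_force=30)

```text
time: 3.93
tcp_pos: [561.5, 173.1, 115.5]
tcp_rot: [-0.023, 1.0, 0.0, 0.001]
ft_force: [0.7, -0.3, -0.0]
gripper_width: 17.9
```

Emit:
jog_arm([
  [[0,0,0,0,0,0,0.05],[0,0,0,0,0,0,0.05],[0,0,0,0,0,0,0.05]],
])

```text
time: 4.18
tcp_pos: [561.6, 171.6, 115.4]
tcp_rot: [-0.022, 1.0, -0.001, 0.0]
ft_force: [0.6, -3.5, 5.3]
gripper_width: 11.5
```

```bash
python3 - <<'E'
from h import *
log()
E
```

```text
t 4.1833 tcp [561.6 171.6 115.4] q [-0.34  0.57 -0.08  2.01  0.08  0.57  1.14] F [ 0.6 -3.5  5.3] w 11.5
```

Gripped (11.5 mm). Pulling the shutter open.

Emit:
jog_arm([
  [[0,0.015,0,0,0,0,0.05],[0,0.03,0,0,0,0,0.05],[0,0.045,0,0,0,0,0.05],[0,0.06,0,0,0,0,0.05],[0,0.075,0,0,0,0,0.05]],
])

```text
time: 4.6
tcp_pos: [558.4, 249.1, 115.4]
tcp_rot: [-0.023, 1.0, 0.0, 0.001]
ft_force: [1.5, -2.3, 5.8]
gripper_width: 12.0
```

Emit:
jog_arm([
  [[0,0.015,0,0,0,0,0.05],[0,0.03,0,0,0,0,0.05],[0,0.036,0,0,0,0,0.05],[0,0.039,0,0,0,0,0.05],[0,0.039,0,0,0,0,0.05]],
])

```text
time: 5.02
tcp_pos: [557.1, 282.0, 115.3]
tcp_rot: [-0.021, 1.0, -0.003, 0.0]
ft_force: [2.2, -16.8, 12.6]
gripper_width: 11.7
```

Emit:
jog_arm([
  [[0,0.001,0,0,0,0,0.05],[0,0.001,0,0,0,0,0.05],[0,0.001,0,0,0,0,0.05]],
])

```text
time: 5.27
tcp_pos: [557.1, 282.0, 115.3]
tcp_rot: [-0.021, 1.0, -0.004, -0.0]
ft_force: [1.4, -18.1, 12.9]
gripper_width: 11.9
```

```bash
python3 - <<'E'
from h import *
log()
E
```

```text
t 5.2667 tcp [557.1 282.  115.3] q [-0.52  0.6  -0.06  1.92  0.07  0.62  0.98] F [  1.4 -18.1  12.9] w 11.9
```

Emit:
jog_arm([
  [[0,-0.003,0,0,0,0,0.4],[0,-0.003,0,0,0,0,0.4],[0,-0.003,0,0,0,0,0.4],[0,-0.003,-0.03,0,0,0,0.4],[0,-0.003,-0.07,0,0,0,0.4]],
])

```text
time: 5.68
tcp_pos: [553.8, 285.3, 182.2]
tcp_rot: [-0.024, 1.0, -0.001, -0.003]
ft_force: [-0.2, -1.3, 0.7]
gripper_width: 35.9
```

Emit:
jog_arm([
  [[0,-0.04,-0.02,0,0,0,1],[0,-0.08,-0.04,0,0,0,1],[0,-0.12,-0.06,0,0,0,1],[0,-0.16,-0.08,0,0,0,1],[0,-0.2,-0.1,0,0,0,1]],
])

```text
time: 6.1
tcp_pos: [564.2, 98.4, 278.7]
tcp_rot: [-0.024, 1.0, 0.0, 0.0]
ft_force: [0.9, 0.1, -0.3]
gripper_width: 66.4
```

```bash
python3 - <<'E'
from h import *
log()
import json
for l in open("log.txt"):
    q,x,r=json.loads(l); print(np.round(q,4).tolist(),np.round(x,1).tolist())
a=[]
for n in("top","side"):
    p=robot.read_camera(n);i=p["image"];c=proj(p,[563,200,110]).astype(int)
    cr=i[c[1]-75:c[1]+75,c[0]-75:c[0]+75];a.append(cv2.resize(cr,(400,400),interpolation=2))
cv2.imwrite("pics/g2.png",np.hstack(a))
E
```

```text
t 6.1 tcp [564.2  98.4 278.7] q [-0.22  0.35 -0.07  1.88  0.03  0.91  1.31] F [ 0.9  0.1 -0.3] w 66.4
[-1.2877, 0.5993, -0.0025, 1.5994, 0.0018, 0.9429, -0.0798] [255.3, 678.6, 218.6]
[-0.9481, 0.4714, -0.1224, 1.8508, 0.076, 0.8236, 0.5121] [363.7, 498.6, 218.7]
[-0.3203, 0.469, -0.093, 1.9492, 0.0649, 0.7247, 1.1625] [562.4, 166.9, 189.5]
[-0.3375, 0.5693, -0.0823, 2.0064, 0.0849, 0.5687, 1.1364] [561.6, 171.6, 115.4]
[-0.5217, 0.6049, -0.0616, 1.9193, 0.0702, 0.6231, 0.9828] [557.1, 282.0, 115.3]
[-0.2201, 0.3517, -0.0693, 1.8832, 0.0294, 0.9072, 1.3149] [564.2, 98.4, 278.7]
```

View pics/g2.png

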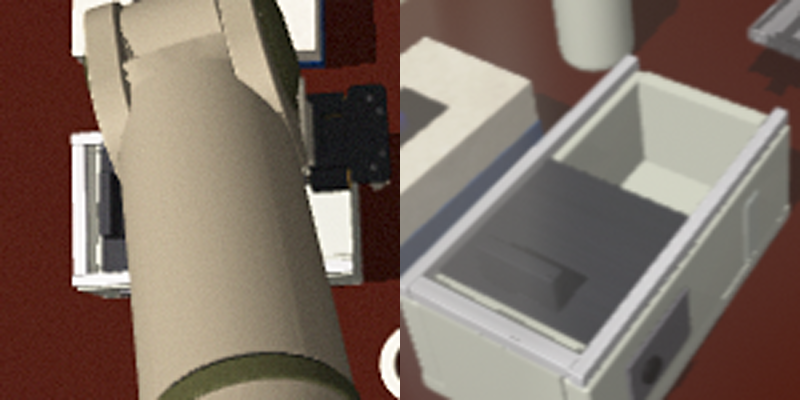

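Emit:
jog_arm([
  [[0,-0.02,-0.01,1.1,0,0,1],[0,-0.04,-0.02,2.2,0,0,1],[0,-0.06,-0.03,3.3,0,0,1],[0,-0.08,-0.04,4.5,0,0,1],[0,-0.1,-0.05,5.6,0,0,1]],
])

```text
time: 6.62
tcp_pos: [569.9, 0.6, 328.7]
tcp_rot: [-0.023, 0.956, -0.291, 0.008]
ft_force: [-0.1, -0.7, -0.9]
gripper_width: 93.1
```

```bash
python3 - <<'E'
from h import *
log(); c,s=np.cos(np.radians(20)),np.sin(np.radians(20))
print(R.from_quat(robot.get_state()["tcp_rot"]).as_matrix().round(2))
go([560,-100,330],[0,s,-c],[0,-c,-s])
for y in([1,0,0],[-1,0,0]): go([560,-100,330],y,[0,-c,-s])
E
```

```text
t 6.6167 tcp [569.9   0.6 328.7] q [-0.5   0.38  0.11  1.86  0.56  1.18  0.93] F [-0.1 -0.7 -0.9] w 93.1
[[-1.   -0.04  0.03]
 [-0.05  0.83 -0.56]
 [-0.   -0.56 -0.83]]
go [ 0.0148 -0.0838  0.0546] [6.02 0.39 0.27] rows>= 6.0
go [ 0.0148 -0.0838  0.0546] [ 5.04 -4.43 14.72] rows>= 14.0
go [ 0.0148 -0.0838  0.0546] [  4.39   5.   -14.18] rows>= 14.0
```

Emit:
jog_arm([
  [[0.003,-0.016,0.01,1.1,0,0,1],[0.006,-0.032,0.02,2.2,0,0,1],[0.009,-0.048,0.03,3.3,0,0,1],[0.012,-0.064,0.04,4.5,0,0,1],[0.015,-0.08,0.05,5.6,0,0,1]],
])

```text
time: 7.03
tcp_pos: [559.4, -93.7, 330.1]
tcp_rot: [-0.021, 0.832, -0.555, 0.015]
ft_force: [0.8, -0.7, -0.9]
gripper_width: 92.9
```

Emit:
jog_arm([
  [[0,0,0,0,0,1.1,1],[0,0,0,0,0,2.2,1],[0,0,0,0,0,3.3,1],[0,0,0,0,0,4.5,1],[0,0,0,0,0,5.6,1]],
])

```text
time: 7.45
tcp_pos: [558.9, -94.0, 329.4]
tcp_rot: [0.224, 0.803, -0.525, 0.174]
ft_force: [0.2, -0.2, 0.9]
gripper_width: 92.8
```

```bash
python3 - <<'E'
from h import *
log(); c,s=np.cos(np.radians(20)),np.sin(np.radians(20))
print(R.from_quat(robot.get_state()["tcp_rot"]).as_matrix().round(2))
go([559,-100,250],[1,0,0],[0,-c,-s])
E
```

```text
t 7.45 tcp [558.9 -94.  329.4] q [-0.72  0.58  0.36  2.02  0.93  1.28  0.03] F [ 0.2 -0.2  0.9] w 92.8
[[-0.84  0.54  0.04]
 [ 0.18  0.35 -0.92]
 [-0.51 -0.76 -0.39]]
go [0.0397 0.0587 0.0363] [ 0.63 -0.23  9.51] rows>= 8.0
```

Emit:
jog_arm([
  [[0,0,0,0,0,1.1,1],[0,0,0,0,0,2.2,1],[0,0,0,0.2,0,3.3,1],[0.01,0.01,0,0.3,-0.1,4.4,1],[0.02,0.02,0.01,0.4,-0.1,5.5,1]],
])

```text
time: 7.87
tcp_pos: [553.8, -91.4, 299.9]
tcp_rot: [0.443, 0.695, -0.47, 0.316]
ft_force: [0.1, 0.8, -0.3]
gripper_width: 93.1
```

```bash
python3 - <<'E'
from h import *
log(); c,s=np.cos(np.radians(20)),np.sin(np.radians(20))
go([559,-110,150],[1,0,0],[0,-c,-s])
E
```

```text
t 7.8667 tcp [553.8 -91.4 299.9] q [-0.79  0.67  0.45  2.04  0.89  1.22 -0.57] F [ 0.1  0.8 -0.3] w 93.1
go [0.1203 0.0575 0.071 ] [ 0.25 -0.11  4.  ] rows>= 4.0
```

Emit:
jog_arm([
  [[0.024,0.012,0.014,0,0,0.8,1],[0.048,0.023,0.028,0.1,0,1.6,1],[0.072,0.035,0.042,0.1,0,2.4,1],[0.096,0.046,0.056,0.2,-0.1,3.2,1],[0.12,0.058,0.071,0.2,-0.1,4.0,1]],
])

```text
time: 8.28
tcp_pos: [557.8, -111.7, 148.3]
tcp_rot: [0.578, 0.581, -0.405, 0.405]
ft_force: [1.4, 0.5, -0.2]
gripper_width: 92.7
```

```bash
python3 - <<'E'
from h import *
log(); c,s=np.cos(np.radians(20)),np.sin(np.radians(20))
go([559,-140,95],[1,0,0],[0,-c,-s])
a=[]
for n,X in(("top",[559,-150,60]),("side",[559,-120,100])):
    p=robot.read_camera(n);i=p["image"];c=proj(p,X).astype(int)
    a.append(cv2.resize(i[max(0,c[1]-100):c[1]+100,c[0]-70:c[0]+70],(400,571),interpolation=2))
cv2.imwrite("pics/g3.png",np.hstack(a))
E
```

```text
t 8.2833 tcp [ 557.8 -111.7  148.3] q [-0.77  0.96  0.5   2.07  0.88  0.97 -1.16] F [ 1.4  0.5 -0.2] w 92.7
go [0.0403 0.0012 0.0449] [ 0.02 -0.01  0.03] rows>= 2.0
```

View pics/g3.png

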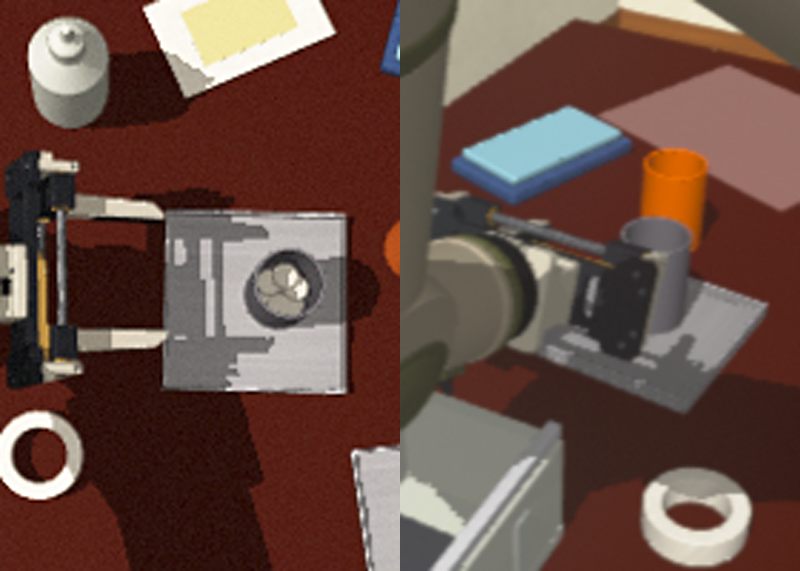

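```bash
cat > kin.py <<'E'
from h import *
import json
from scipy.optimize import least_squares
def fk(q,P,full=False):
    P=np.asarray(P); O=P[:24].reshape(8,3); A=R.identity(); x=np.zeros(3); pts=[]
    for i in range(7):
        x=x+A.apply(O[i]); pts.append(x)
        A=A*R.from_rotvec([0,0,-q[i]] if i%2==0 else [0,q[i],0])
    x=x+A.apply(O[7]); A=A*R.from_rotvec(P[24:27])
    return (x,A,pts) if full else (x,A)
def load(): return [json.loads(l) for l in open("log.txt")]
def fitk():
    D=load(); P0=np.zeros(27); P0[2::3][:8]=[340,0,400,0,400,0,0,250]; P0[24:27]=[0,0,0]
    def f(P):
        r=[]
        for q,x,rot in D:
            X,A=fk(q,P); r+=list((X-x)/2)+list((A.inv()*R.from_quat(rot)).as_rotvec()*200)
        reg=(P-P0)[:24].reshape(8,3)*[.02,.02,.005]; return np.r_[r,reg.ravel()]
    best=None
    for c in np.arange(4)*np.pi/2:
        p=P0.copy(); p[26]=c; s=least_squares(f,p); 
        if best is None or s.cost<best.cost: best=s
    return best.x,best.cost,f(best.x)
E
python3 - <<'E'
from kin import *
P,c,r=fitk(); np.save("P.npy",P); print(c,np.abs(r[:6*len(load())]).max()); print(P[:24].reshape(8,3).round(0).tolist(),P[24:].round(3))
q,x,_=load()[-1]; X,A,pts=fk(q,P,True); print(np.round(X-x,1)); print(np.round(pts).tolist())
E
```

```text
0.6176430965968374 0.03281075141009637
[[0.0, -0.0, 312.0], [-0.0, -15.0, -28.0], [1.0, -15.0, 523.0], [-1.0, -13.0, 123.0], [-0.0, -13.0, 421.0], [0.0, -1.0, 21.0], [-1.0, -1.0, 45.0], [-0.0, 0.0, 295.0]] [ 0.    -0.     1.571]
[-0. -0. -0.]
[[0.0, -0.0, 312.0], [10.0, -11.0, 285.0], [328.0, 278.0, 583.0], [405.0, 338.0, 660.0], [549.0, 213.0, 284.0], [556.0, 207.0, 265.0], [557.0, 165.0, 250.0]]
```

```bash
cat >> kin.py <<'E'
P=np.load("P.npy"); LO=np.array([-2.57,-.35,-1.29,.11,-1.05,.11,-2.63]);HI=np.array([2.57,1.97,1.29,2.56,4.19,1.86,2.63])
def tool(az,t,roll=0):
    "z_t azimuth az deg (0=+x, -90=-y), t deg down, y jaw horizontal then rolled (pour +)"
    a,t=np.radians([az,t]); z=np.array([np.cos(a)*np.cos(t),np.sin(a)*np.cos(t),-np.sin(t)]); y=np.array([-np.sin(a),np.cos(a),0])
    M=R.from_matrix(np.c_[np.cross(y,z),y,z]); return M*R.from_rotvec([0,0,-np.radians(roll)])
def ik(X,Rt,q0):
    f=lambda q:np.r_[(fk(q,P)[0]-X)/2,(fk(q,P)[1].inv()*Rt).as_rotvec()*200,.02*(q-q0)]
    s=least_squares(f,np.clip(q0,LO+.01,HI-.01),bounds=(LO,HI)); e=f(s.x)[:6]; return s.x,np.abs(e).max()
E
python3 - <<'E'
from kin import *
q0=np.array(load()[-1][0])
for az in(-60,-90):
  for t in(12,20):
    z=tool(az,t).apply([0,0,1]); q=q0
    G=np.array([559,-227,60.]);Po=np.array([521,114,225.])
    print("az",az,"t",t)
    for nm,g,ro in(("pre",G-110*z,0),("grasp",G,0),("lift",G+[0,0,165],0),("mid",[540,-60,225],0),("pour",Po,0),("p60",Po,60),("p100",Po,100),("p135",Po,135)):
        q,e=ik(np.array(g)+19*z,tool(az,t,ro),q); pts=fk(q,P,True)[2]; print(nm,np.round(q,2),round(e,1),"elbow",pts[3].round(),"wrist",pts[5].round())
E
```

```text
az -60 t 12
pre [-0.65  1.21  0.18  2.51  1.73  1.22 -2.17] 0.0 elbow [506. 331. 515.] wrist [348. 138. 151.]
grasp [-0.45  1.25  0.28  2.43  1.97  1.26 -2.16] 0.0 elbow [569. 226. 495.] wrist [402.  44. 128.]
lift [-0.5   0.87  0.39  2.5   1.98  1.15 -1.87] 0.0 elbow [451. 200. 704.] wrist [402.  44. 293.]
mid [-0.81  0.83  0.27  2.42  1.5   1.16 -1.65] 0.0 elbow [358. 316. 722.] wrist [382. 211. 293.]
pour [-1.02  0.82  0.14  2.21  1.13  1.32 -1.41] 0.0 elbow [284. 378. 727.] wrist [363. 385. 292.]
p60 [-0.94  0.81  0.02  2.2   1.15  1.4  -0.39] 0.0 elbow [312. 351. 730.] wrist [364. 385. 293.]
p100 [-0.88  0.81 -0.05  2.2   1.16  1.45  0.29] 0.0 elbow [329. 334. 731.] wrist [364. 385. 293.]
p135 [-0.84  0.81 -0.12  2.19  1.16  1.5   0.88] 0.0 elbow [345. 320. 729.] wrist [364. 386. 292.]
az -60 t 20
pre [-0.56  1.06  0.12  2.54  1.8   1.17 -2.07] 0.0 elbow [498. 265. 603.] wrist [356. 123. 208.]
grasp [-0.36  1.13  0.2   2.45  2.04  1.2  -2.06] 0.0 elbow [560. 165. 565.] wrist [408.  34. 171.]
lift [-0.42  0.74  0.31  2.48  1.97  1.05 -1.71] 0.0 elbow [411. 138. 765.] wrist [408. 
[... 1407 characters left out ...]
8. 208.]
grasp [-0.61  1.17  0.58  2.12  1.14  0.7  -1.41] 0.0 elbow [508. 305. 545.] wrist [558.  74. 170.]
lift [-0.64  0.86  0.64  2.14  1.09  0.85 -1.13] 0.0 elbow [413. 258. 711.] wrist [558.  74. 335.]
mid [-0.85  0.84  0.52  2.08  0.82  1.08 -1.07] 0.0 elbow [344. 331. 722.] wrist [539. 241. 335.]
pour [-1.02  0.86  0.43  1.89  0.61  1.34 -1.02] 0.0 elbow [287. 394. 711.] wrist [520. 415. 335.]
p60 [-0.87  0.82  0.18  1.88  0.7   1.46 -0.11] 0.0 elbow [335. 331. 728.] wrist [520. 415. 335.]
p100 [-0.77  0.81  0.01  1.87  0.75  1.54  0.51] 0.0 elbow [366. 293. 731.] wrist [520. 415. 335.]
p135 [-0.68  0.81 -0.12  1.87  0.78  1.61  1.06] 0.0 elbow [391. 261. 729.] wrist [521. 415. 335.]
```

```bash
python3 - <<'E'
from kin import *
T=tool(-60,15);z=T.apply([0,0,1]);G=np.array([559,-227,60.])
print("grasp tcp",G+19*z); go([545,-150,210],Rt=T); go(G+19*z+[0,0,110],Rt=T)
q=np.array(load()[-1][0])
for g in([545,-150,210]-19*z,G+[0,0,110],G): q,e=ik(g+19*z,T,q); print(q.round(2),e.round(1),fk(q,P,True)[2][5].round())
E
```

```text
grasp tcp [ 568.17629535 -242.89380977   55.08243814]
go [-0.0725 -0.0127  0.0141] [-4.76 -0.83 -1.4 ] rows>= 5.0
go [-0.0621  0.0105  0.1167] [-4.76 -0.83 -1.4 ] rows>= 5.0
[-0.67  0.84  0.3   2.5   1.72  1.11 -1.78] 0.0 [380. 134. 299.]
[-0.44  0.95  0.3   2.49  1.99  1.17 -1.94] 0.0 [404.  41. 254.]
[-0.4   1.2   0.23  2.44  1.99  1.25 -2.12] 0.0 [404.  41. 144.]
```

Emit:
jog_arm([
  [[-0.015,-0.003,0.003,-0.95,-0.17,-0.28,1],[-0.03,-0.005,0.006,-1.9,-0.33,-0.56,1],[-0.045,-0.008,0.008,-2.85,-0.5,-0.84,1],[-0.06,-0.01,0.011,-3.8,-0.66,-1.12,1],[-0.073,-0.013,0.014,-4.76,-0.83,-1.4,1]],
])

```text
time: 8.8
tcp_pos: [547.0, -148.5, 213.5]
tcp_rot: [0.413, 0.677, -0.315, 0.521]
ft_force: [1.4, -1.0, -0.1]
gripper_width: 93.0
```

Emit:
jog_arm([
  [[-0.073,-0.013,0.014,0,0,0,1]],
])

```text
time: 8.88
tcp_pos: [547.6, -166.5, 246.2]
tcp_rot: [0.411, 0.678, -0.316, 0.52]
ft_force: [1.2, 0.9, 0.5]
gripper_width: 92.8
```

```bash
python3 - <<'E'
from kin import *
log()
T=tool(-60,15);z=T.apply([0,0,1]);G=np.array([559,-227,60.])
go(G+19*z+[0,0,110],Rt=T); go(G+19*z,Rt=T)
E
```

```text
t 8.8833 tcp [ 547.6 -166.5  246.2] q [-0.87  0.85  0.69  2.48  1.77  0.82 -1.73] F [1.2 0.9 0.5] w 92.8
go [ 0.0583 -0.017   0.0956] [-0.4 -0.  -0.1] rows>= 3.0
go [ 0.1645 -0.0169  0.1242] [-0.4 -0.  -0.1] rows>= 5.0
```

Emit:
jog_arm([
  [[0.015,-0.005,0.025,-0.1,0,0,1],[0.03,-0.01,0.05,-0.2,0,0,1],[0.045,-0.015,0.075,-0.3,0,-0.1,1],[0.058,-0.017,0.096,-0.4,0,-0.1,1],[0.058,-0.017,0.096,-0.4,0,-0.1,1]],
])

```text
time: 9.3
tcp_pos: [569.1, -248.8, 167.4]
tcp_rot: [0.401, 0.684, -0.307, 0.527]
ft_force: [0.7, -0.1, 0.2]
gripper_width: 93.0
```

```bash
python3 - <<'E'
from kin import *
log()
T=tool(-60,15);z=T.apply([0,0,1]);G=np.array([559,-227,60.])
go(G+19*z,Rt=T)
a=[]
p=robot.read_camera("top");i=p["image"];c=proj(p,G).astype(int);a.append(cv2.resize(i[c[1]-60:c[1]+60,c[0]-60:c[0]+60],(400,400),interpolation=2))
p=robot.read_camera("side");i=p["image"];c=proj(p,G).astype(int);a.append(cv2.resize(i[c[1]-60:c[1]+60,c[0]-60:c[0]+60],(400,400),interpolation=2))
cv2.imwrite("pics/g4.png",np.hstack(a))
E
```

```text
t 9.3 tcp [ 569.1 -248.8  167.4] q [-0.58  1.03  0.56  2.5   2.1   0.98 -2.07] F [ 0.7 -0.1  0.2] w 93.0
go [0.11   0.0018 0.0235] [-0.09  0.01 -0.06] rows>= 3.0
```

View pics/g4.png

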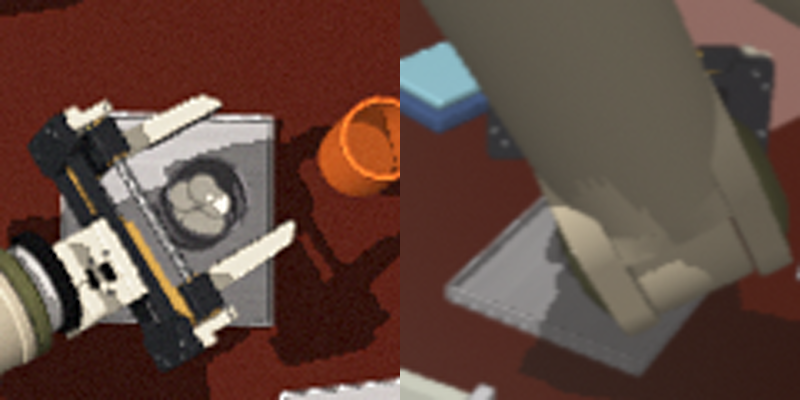

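Emit:
jog_arm([
  [[0.025,0,0.005,0,0,0,1],[0.05,0.001,0.01,0,0,0,1],[0.075,0.001,0.016,0,0,0,1],[0.1,0.002,0.021,-0.1,0,-0.1,1],[0.11,0.002,0.0235,-0.1,0,-0.1,1]],
])

```text
time: 9.82
tcp_pos: [568.6, -238.2, 54.4]
tcp_rot: [0.394, 0.689, -0.304, 0.527]
ft_force: [-0.8, 0.1, -0.4]
gripper_width: 93.3
```

Emit:
jog_arm([
  [[0,0,0,0,0,0,0.5],[0,0,0,0,0,0,0.5],[0,0,0,0,0,0,0.5],[0,0,0,0,0,0,0.5],[0,0,0,0,0,0,0.5]],
], grip_force=25)

```text
time: 10.23
tcp_pos: [567.4, -240.9, 57.7]
tcp_rot: [0.396, 0.687, -0.305, 0.528]
ft_force: [0.8, 2.1, 3.5]
gripper_width: 64.5
```

Emit:
jog_arm([
  [[0,0,0,0,0,0,0.5],[0,0,0,0,0,0,0.5],[0,0,0,0,0,0,0.5]],
])

```text
time: 10.48
tcp_pos: [567.5, -241.1, 57.8]
tcp_rot: [0.395, 0.687, -0.306, 0.528]
ft_force: [-1.6, 3.9, 7.0]
gripper_width: 64.6
```

```bash
python3 - <<'E'
from kin import *
log()
T=tool(-60,15);z=T.apply([0,0,1]);
for X in([559,-227,225],[538,87,215]): go(np.array(X)+19*z,Rt=T)
E
```

```text
t 10.4833 tcp [ 567.5 -241.1   57.8] q [-0.55  1.26  0.45  2.45  2.07  1.07 -2.25] F [-1.6  3.9  7. ] w 64.6
go [-0.1574 -0.0006 -0.0396] [0.   0.04 0.02] rows>= 4.0
go [-0.0761  0.1384 -0.3101] [0.   0.04 0.02] rows>= 9.0
```

Emit:
jog_arm([
  [[-0.02,0,-0.005,0,0,0,0.5],[-0.05,0,-0.0125,0,0,0,0.5],[-0.085,0,-0.021,0,0,0,0.5],[-0.12,0,-0.03,0,0,0,0.5],[-0.157,0,-0.04,0,0,0,0.5]],
])

```text
time: 10.9
tcp_pos: [568.1, -242.5, 218.6]
tcp_rot: [0.395, 0.688, -0.306, 0.526]
ft_force: [1.5, -0.0, -1.3]
gripper_width: 64.2
```

```bash
python3 - <<'E'
from kin import *
log()
T=tool(-60,15);z=T.apply([0,0,1]);
for X in([538,87,215],): go(np.array(X)+19*z,Rt=T)
a=[]
p=robot.read_camera("top");cv2.imwrite("pics/l_top.png",p["image"])
E
```

```text
t 10.9 tcp [ 568.1 -242.5  218.6] q [-0.63  0.91  0.63  2.51  2.09  0.93 -1.95] F [ 1.5 -0.  -1.3] w 64.2
go [ 0.0808  0.1389 -0.2703] [-0.01 -0.01  0.04] rows>= 8.0
```

Emit:
jog_arm([
  [[0.006,0.011,-0.02,0,0,0,0.5],[0.015,0.026,-0.05,0,0,0,0.5],[0.024,0.041,-0.08,0,0,0,0.5],[0.033,0.057,-0.11,0,0,0,0.5],[0.042,0.072,-0.14,0,0,0,0.5]],
])

```text
time: 11.37
tcp_pos: [557.4, -77.8, 212.6]
tcp_rot: [0.396, 0.688, -0.305, 0.526]
ft_force: [0.6, -0.1, -1.2]
gripper_width: 64.6
```

Emit:
jog_arm([
  [[0.009,0.015,-0.03,0,0,0,0.5],[0.018,0.031,-0.06,0,0,0,0.5],[0.027,0.046,-0.09,0,0,0,0.5],[0.035,0.06,-0.117,0,0,0,0.5],[0.039,0.067,-0.13,0,0,0,0.5]],
])

```text
time: 11.78
tcp_pos: [548.0, 76.4, 207.3]
tcp_rot: [0.394, 0.689, -0.303, 0.527]
ft_force: [0.2, 0.8, -1.9]
gripper_width: 64.5
```

```bash
python3 - <<'E'
from kin import *
log()
T=tool(-60,15);z=T.apply([0,0,1]);
for X in([538,87,215],): go(np.array(X)+19*z,Rt=T)
a=[]
X=[550,100,180]
for n in("top","side"):
    p=robot.read_camera(n);i=p["image"];c=proj(p,X).astype(int);a.append(cv2.resize(i[max(0,c[1]-80):c[1]+80,c[0]-80:c[0]+80],(400,400),interpolation=2))
cv2.imwrite("pics/g5.png",np.hstack(a))
E
```

```text
t 11.7833 tcp [548.   76.4 207.3] q [-1.26  0.92  0.62  2.24  1.09  0.89 -1.28] F [ 0.2  0.8 -1.9] w 64.5
go [-0.0038 -0.0034  0.0033] [ 0.05 -0.02  0.04] rows>= 1.0
```

View pics/g5.png

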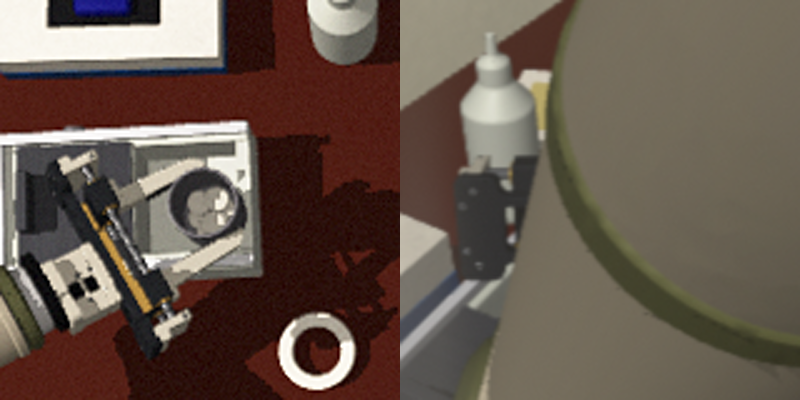

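Emit:
jog_arm([
  [[-0.002,-0.002,0.002,0,0,-1,0.5],[-0.004,-0.003,0.003,0,0,-2.1,0.5],[-0.004,-0.003,0.003,0,0,-3.2,0.5],[-0.004,-0.003,0.003,0,0,-4.3,0.5],[-0.004,-0.003,0.003,0,0,-5.4,0.5]],
])

```text
time: 12.3
tcp_pos: [546.8, 64.9, 212.1]
tcp_rot: [0.186, 0.771, -0.442, 0.419]
ft_force: [0.6, -0.7, -1.6]
gripper_width: 64.4
```

Emit:
jog_arm([
  [[0,0,0,0,0,-1.1,0.5],[0,0,0,0,0,-2.2,0.5],[0,0,0,0,0,-3.3,0.5],[0,0,0,0,0,-4.4,0.5],[0,0,0,0,0,-5.4,0.5]],
])

```text
time: 12.72
tcp_pos: [546.9, 64.8, 212.0]
tcp_rot: [-0.036, 0.792, -0.542, 0.279]
ft_force: [0.9, 0.1, -1.9]
gripper_width: 64.5
```

Emit:
jog_arm([
  [[0,0,0,0,0,-1,0.5],[0,0,0,0,0,-2,0.5],[0,0,0,0,0,-3,0.5],[0,0,0,0,0,-4,0.5],[0,0,0,0,0,-4.8,0.5]],
])

```text
time: 13.13
tcp_pos: [546.9, 64.8, 212.0]
tcp_rot: [-0.232, 0.758, -0.594, 0.136]
ft_force: [0.1, -0.1, -0.2]
gripper_width: 64.0
```

```bash
python3 - <<'E'
from kin import *
log()
T=tool(-60,15);z=T.apply([0,0,1]);
go(np.array([538,87,215])+19*z,Rt=tool(-60,15,115))
go(np.array([538,87,215])+19*z,Rt=tool(-60,15,138))
X=[550,100,180]
p=robot.read_camera("top");i=p["image"];c=proj(p,X).astype(int);cv2.imwrite("pics/g6.png",cv2.resize(i[max(0,c[1]-60):c[1]+60,c[0]-60:c[0]+60],(400,400),interpolation=2))
E
```

```text
t 13.1333 tcp [546.9  64.8 212. ] q [-1.1   0.84  0.39  2.24  1.16  1.08  0.27] F [ 0.1 -0.1 -0.2] w 64.0
go [-0.0036  0.003  -0.0047] [-0.01 -0.02 -3.48] rows>= 3.0
go [-0.0036  0.003  -0.0047] [-0.   -0.02 -7.32] rows>= 7.0
```

View pics/g6.png

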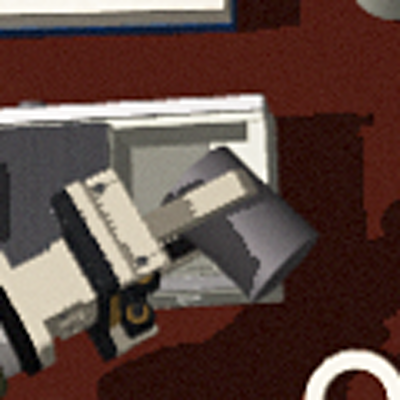

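Emit:
jog_arm([
  [[-0.001,0.001,-0.001,0,0,-0.7,0.5],[-0.002,0.002,-0.002,0,0,-1.4,0.5],[-0.003,0.003,-0.003,0,0,-2.1,0.5],[-0.004,0.003,-0.004,0,0,-2.8,0.5],[-0.004,0.003,-0.005,0,0,-3.5,0.5]],
])

```text
time: 13.6
tcp_pos: [547.6, 72.1, 210.1]
tcp_rot: [-0.365, 0.704, -0.609, 0.027]
ft_force: [-1.1, 0.1, -0.8]
gripper_width: 64.7
```

Emit:
jog_arm([
  [[0,0,0,0,0,-0.6,0.5],[0,0,0,0,0,-1.2,0.5],[0,0,0,0,0,-1.8,0.5],[0,0,0,0,0,-2.4,0.5],[0,0,0,0,0,-3,0.5]],
])

```text
time: 14.02
tcp_pos: [547.5, 71.8, 210.2]
tcp_rot: [-0.47, 0.638, -0.605, -0.069]
ft_force: [0.1, 0.1, -0.8]
gripper_width: 64.6
```

Emit:
jog_arm([
  [[0,0,0,0,0,-0.5,0.5],[0,0,0,0,0,-1,0.5],[0,0,0,0,0,-1.5,0.5],[0,0,0,0,0,-1.5,0.5],[0,0,0,0,0,-1.5,0.5]],
])

```text
time: 14.43
tcp_pos: [547.6, 72.1, 210.3]
tcp_rot: [-0.518, 0.6, -0.598, -0.115]
ft_force: [0.2, 0.1, -0.5]
gripper_width: 64.4
```

Emit:
jog_arm([
  [[0,0,0,0,0,-0.5,0.5],[0,0,0,0,0,0.5,0.5],[0,0,0,0,0,-0.5,0.5],[0,0,0,0,0,0.5,0.5],[0,0,0,0,0,0,0.5]],
])

```text
time: 14.85
tcp_pos: [547.6, 72.8, 210.2]
tcp_rot: [-0.516, 0.602, -0.599, -0.112]
ft_force: [0.4, 0.8, -0.0]
gripper_width: 64.3
```

```bash
python3 - <<'E'
from kin import *
log()
X=[550,100,150]
a=[]
for n in("top","side"):
    p=robot.read_camera(n);i=p["image"];c=proj(p,X).astype(int);a.append(cv2.resize(i[max(0,c[1]-60):c[1]+60,c[0]-60:c[0]+60],(400,400),interpolation=2))
    t=[(np.round(r["centre"]).tolist(),round(r["score"],2)) for r in robot.trace("tab0",p)]; print(n,len(t),t)
cv2.imwrite("pics/g7.png",np.hstack(a))
E
```

```text
t 14.85 tcp [547.6  72.8 210.2] q [-1.04  0.83  0.28  2.23  1.17  1.16  1.08] F [ 0.4  0.8 -0. ] w 64.3
top 0 []
side 1 [([377.0, 269.0], 0.26)]
```

View pics/g7.png

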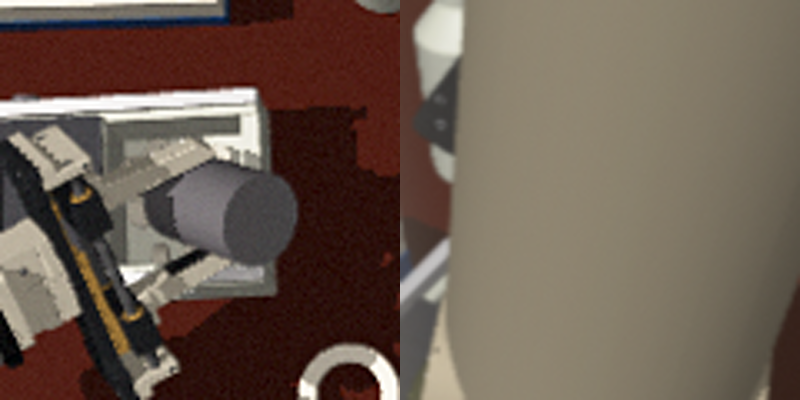

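Emit:
jog_arm([
  [[0,0,0,0,0,-1,0.5],[0,0,0,0,0,0.2,0.5],[0,0,0,0,0,-1,0.5],[0,0,0,0,0,0.2,0.5],[0,0,0,0,0,-0.5,0.5]],
])

```text
time: 15.47
tcp_pos: [547.6, 73.1, 210.1]
tcp_rot: [0.531, -0.589, 0.596, 0.127]
ft_force: [0.7, 1.1, -0.2]
gripper_width: 64.5
```

Emit:
jog_arm([
  [[0,0,0,0,0,1.1,0.5],[0,0,0,0,0,2.2,0.5],[0,0,0,0,0,3.3,0.5],[0,0,0,0,0,4.4,0.5],[0,0,0,0,0,5.5,0.5]],
])

```text
time: 15.88
tcp_pos: [547.7, 73.1, 210.2]
tcp_rot: [-0.344, 0.715, -0.607, 0.046]
ft_force: [0.8, 1.0, -0.3]
gripper_width: 64.3
```

Emit:
jog_arm([
  [[0,0,0,0,0,1.1,0.5],[0,0,0,0,0,2.2,0.5],[0,0,0,0,0,3.3,0.5],[0,0,0,0,0,4.4,0.5],[0,0,0,0,0,5.5,0.5]],
])

```text
time: 16.3
tcp_pos: [547.6, 73.1, 210.2]
tcp_rot: [-0.126, 0.783, -0.569, 0.216]
ft_force: [-0.1, 0.3, -1.2]
gripper_width: 64.4
```

Emit:
jog_arm([
  [[0,0,0,0,0,1.1,0.5],[0,0,0,0,0,2.2,0.5],[0,0,0,0,0,3.3,0.5],[0,0,0,0,0,4.4,0.5],[0,0,0,0,0,5.5,0.5]],
])

```text
time: 16.72
tcp_pos: [547.7, 73.1, 210.2]
tcp_rot: [0.101, 0.787, -0.484, 0.369]
ft_force: [0.7, 0.2, -1.0]
gripper_width: 64.3
```

```bash
python3 - <<'E'
from kin import *
log()
T=tool(-60,15);z=T.apply([0,0,1])
go([547.6,72,220],Rt=T); G=np.array([567.8,-242,220]); go(G,Rt=T)
E
```

```text
t 16.7167 tcp [547.7  73.1 210.2] q [-1.18  0.88  0.5   2.23  1.13  1.   -0.53] F [ 0.7  0.2 -1. ] w 64.3
go [-0.0064 -0.0074 -0.0016] [-0.01  0.01  7.56] rows>= 7.0
go [ 0.0418 -0.1571  0.2709] [-0.01  0.01  7.56] rows>= 8.0
```

Finish rolling upright while moving toward the tray, then count tablets.

Emit:
jog_arm([
  [[0,-0.002,0.003,0,0,1.1,0.5],[0.002,-0.01,0.016,0,0,2.2,0.5],[0.006,-0.025,0.042,0,0,3.3,0.5],[0.01,-0.04,0.067,0,0,4.4,0.5],[0.014,-0.055,0.09,0,0,5.5,0.5]],
])

```text
time: 17.13
tcp_pos: [552.9, -33.8, 215.6]
tcp_rot: [0.32, 0.726, -0.359, 0.492]
ft_force: [0.2, -0.7, 0.1]
gripper_width: 64.5
```

```bash
python3 - <<'E'
from kin import *
log()
T=tool(-60,15);z=T.apply([0,0,1])
go([567.8,-242,220],Rt=T)
E
```

```text
t 17.1333 tcp [552.9 -33.8 215.6] q [-1.1   0.91  0.64  2.38  1.41  0.82 -1.31] F [ 0.2 -0.7  0.1] w 64.5
go [-0.0319 -0.1004  0.1802] [0.   0.01 2.06] rows>= 6.0
```

Emit:
jog_arm([
  [[-0.006,-0.02,0.036,0,0,0.5,0.5],[-0.013,-0.04,0.072,0,0,1,0.5],[-0.019,-0.06,0.108,0,0,1.5,0.5],[-0.026,-0.08,0.144,0,0,2.06,0.5],[-0.032,-0.1,0.18,0,0,2.06,0.5]],
])

```text
time: 17.55
tcp_pos: [568.7, -241.9, 220.6]
tcp_rot: [0.395, 0.688, -0.305, 0.527]
ft_force: [1.2, -0.5, 0.1]
gripper_width: 64.1
```

```bash
python3 - <<'E'
from kin import *
log()
T=tool(-60,15)
go([567.8,-242,58.5],Rt=T)
a=[]
for n,X in(("top",[566,127,40]),("side",[566,127,60]),("top",[559,-227,230])):
    p=robot.read_camera(n);i=p["image"];c=proj(p,X).astype(int);h=50
    a.append(cv2.resize(i[max(0,c[1]-h):c[1]+h,c[0]-h:c[0]+h],(264,264),interpolation=2))
    for r in robot.trace("tab0",p):
        if r["score"]>.25: print(n,np.round(r["centre"]).tolist(),round(r["score"],2),r["region"].sum(),onz(p,r["centre"],22).round())
cv2.imwrite("pics/g8.png",np.hstack(a))
E
```

```text
t 17.55 tcp [ 568.7 -241.9  220.6] q [-0.63  0.91  0.63  2.51  2.1   0.93 -1.95] F [ 1.2 -0.5  0.1] w 64.1
go [ 0.1567 -0.0005  0.0415] [0.01 0.01 0.02] rows>= 4.0
top [263.0, 227.0] 0.56 41 [526. 124.  22.]
top [271.0, 200.0] 0.56 38 [597. 100.  22.]
top [251.0, 196.0] 0.51 52 [609. 155.  22.]
top [247.0, 213.0] 0.45 53 [563. 167.  22.]
top [246.0, 208.0] 0.36 21 [578. 169.  22.]
top [232.0, 209.0] 0.3 5921 [575. 204.  22.]
side [276.0, 259.0] 0.59 99 [599. 107.  22.]
side [293.0, 261.0] 0.4 64 [565.  94.  22.]
top [250.0, 196.0] 0.63 58 [610. 158.  22.]
top [244.0, 207.0] 0.62 40 [580. 174.  22.]
top [270.0, 199.0] 0.59 58 [599. 103.  22.]
top [246.0, 215.0] 0.53 60 [558. 168.  22.]
top [242.0, 198.0] 0.51 48 [605. 180.  22.]
```

View pics/g8.png

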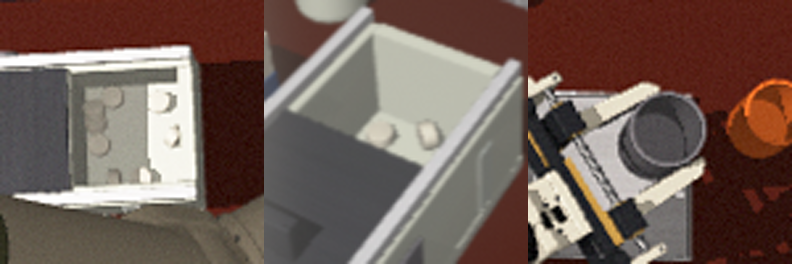

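Emit:
jog_arm([
  [[0.035,0,0.009,0,0,0,0.5],[0.07,0,0.019,0,0,0,0.5],[0.105,0,0.028,0,0,0,0.5],[0.135,0,0.036,0,0,0,0.5],[0.148,0,0.039,0,0,0,0.5]],
])

```text
time: 18.27
tcp_pos: [568.7, -237.3, 62.7]
tcp_rot: [0.392, 0.69, -0.305, 0.526]
ft_force: [0.4, 0.6, -0.1]
gripper_width: 64.2
```

Emit:
jog_arm([
  [[0.001,0,0,0,0,0,0.5],[0.001,0,0,0,0,0,0.5]],
])

```text
time: 18.43
tcp_pos: [567.9, -238.5, 66.2]
tcp_rot: [0.392, 0.689, -0.306, 0.527]
ft_force: [-0.0, -0.2, -0.6]
gripper_width: 64.5
```

```bash
python3 - <<'E'
from kin import *
log()
go([567.8,-242,57.5],Rt=tool(-60,15))
E
```

```text
t 18.4333 tcp [ 567.9 -238.5   66.2] q [-0.56  1.25  0.45  2.46  2.07  1.06 -2.23] F [-0.  -0.2 -0.6] w 64.5
go [ 0.0076 -0.0018  0.0052] [0.03 0.01 0.1 ] rows>= 1.0
```

Emit:
jog_arm([
  [[0.003,-0.001,0.002,0,0,0.1,0.5],[0.006,-0.002,0.004,0,0,0.1,0.5],[0.0075,-0.002,0.005,0,0,0.1,0.5],[0.0075,-0.002,0.005,0,0,0.1,0.5],[0.0075,-0.002,0.005,0,0,0.1,0.5]],
])

```text
time: 18.85
tcp_pos: [567.0, -244.1, 58.9]
tcp_rot: [0.398, 0.686, -0.304, 0.528]
ft_force: [0.2, 0.1, -1.1]
gripper_width: 64.2
```

```bash
python3 - <<'E'
from kin import *
log()
go([567.8,-242,57.5],Rt=tool(-60,15))
E
```

```text
t 18.85 tcp [ 567.  -244.1   58.9] q [-0.55  1.26  0.45  2.45  2.08  1.07 -2.26] F [ 0.2  0.1 -1.1] w 64.2
go [ 0.0017  0.0017 -0.001 ] [-0.    0.01 -0.04] rows>= 1.0
```

Emit:
jog_arm([
  [[0.0015,0,0,0,0,0,0.5],[0.0015,0,0,0,0,0,0.5],[0.0015,0,0,0,0,0,0.5]],
])

```text
time: 19.1
tcp_pos: [566.9, -244.0, 57.9]
tcp_rot: [0.397, 0.686, -0.304, 0.529]
ft_force: [1.0, 1.5, 5.4]
gripper_width: 64.7
```

Emit:
jog_arm([
  [[0,0,0,0,0,0,0.75],[0,0,0,0,0,0,1],[0,0,0,0,0,0,1],[0,0,0,0,0,0,1],[0,0,0,0,0,0,1]],
])

```text
time: 19.52
tcp_pos: [566.6, -243.7, 56.6]
tcp_rot: [0.398, 0.686, -0.304, 0.528]
ft_force: [0.1, -0.2, -0.6]
gripper_width: 90.4
```

Emit:
jog_arm([
  [[-0.03,0,-0.008,0,0,0,1],[-0.065,0,-0.017,0,0,0,1],[-0.1,0,-0.027,0,0,0,1],[-0.135,0,-0.036,0,0,0,1],[-0.16,0,-0.043,0,0,0,1]],
])

```text
time: 19.93
tcp_pos: [565.2, -244.4, 224.9]
tcp_rot: [0.398, 0.686, -0.304, 0.528]
ft_force: [-0.6, 0.7, -0.3]
gripper_width: 93.1
```

```bash
python3 - <<'E'
from kin import *
log()
p=robot.read_camera("top")
for r in robot.trace("cup",p)[:3]:
    if r["score"]>.4:
        x,e=fit(cyl(64,93,3),[(p,hull(r["region"]))],(559,-225,0),False); print(round(r["score"],2),np.round(r["centre"]),x.round(1),round(e,3))
q=np.array(load()[-1][0]);T=R.from_matrix(np.c_[np.cross(DY,[0,0,-1]),DY,[0,0,-1]])
go([560,0,330],Rt=tool(-90,20)); go([555,281,190],Rt=T)
E
```

```text
t 19.9333 tcp [ 565.2 -244.4  224.9] q [-0.63  0.9   0.63  2.51  2.1   0.94 -1.95] F [-0.6  0.7 -0.3] w 93.1
0.91 [396. 209.] [ 560.2 -227.9] 0.111
0.81 [444. 197.] [ 559. -225.] 1.0
0.45 [316. 276.] [ 559. -225.] 1.0
go [-0.0444  0.1177 -0.2337] [4.77 0.82 1.42] rows>= 7.0
go [ 0.155   0.2522 -0.4355] [-6.76 11.22 -8.9 ] rows>= 14.0
```

```bash
python3 - <<'E'
from kin import *
from scipy.spatial.transform import Slerp
s=robot.get_state(); q0=np.array(s["joint_pos"]); A=R.from_quat(s["tcp_rot"]); x0=s["tcp_pos"]
for sg in(1,-1):
    Y=DY*sg; T=R.from_matrix(np.c_[np.cross(Y,[0,0,-1]),Y,[0,0,-1]]); S=Slerp([0,1],R.concatenate([A,T])); q=q0; print("sg",sg,(A.inv()*T).magnitude()*57.3)
    for u in np.linspace(0,1,7)[1:]:
        X=x0+(np.array([557,282,220])-x0)*u+[0,0,60*np.sin(np.pi*u)]
        q,e=ik(X,S(u),q); pts=fk(q,P,True)[2];print(np.round(q,2),round(e,1),"w",pts[5].round(), X.round(), np.round((A.inv()).apply(X-x0)/1000,3), np.round((A.inv()*S(u)).as_rotvec(degrees=True)/6,2))
E
```

```text
sg 1 95.01584696727225
[-0.84  0.66  0.74  2.5   2.02  0.67 -1.55] 0.0 w [382.  87. 407.] [ 564. -157.  255.] [-0.008  0.043 -0.082] [-1.13  1.87 -1.48]
[-1.    0.45  0.78  2.41  1.57  0.5  -0.86] 0.0 w [383. 127. 488.] [563. -69. 276.] [-0.008  0.085 -0.161] [-2.25  3.74 -2.97]
[-0.91  0.3   0.52  2.27  1.02  0.56 -0.18] 0.0 w [403. 162. 548.] [561.  19. 283.] [ 0.005  0.128 -0.237] [-3.38  5.61 -4.45]
[-0.74  0.29  0.27  2.13  0.6   0.63  0.33] 0.0 w [441. 197. 579.] [560. 107. 274.] [ 0.034  0.17  -0.309] [-4.51  7.48 -5.93]
[-0.58  0.36  0.04  1.98  0.29  0.72  0.71] 0.0 w [493. 236. 582.] [558. 194. 251.] [ 0.076  0.212 -0.377] [-5.63  9.35 -7.42]
[-0.46  0.48 -0.14  1.83  0.09  0.84  0.97] 0.0 w [556. 282. 560.] [557. 282. 220.] [ 0.126  0.255 -0.443] [-6.76 11.22 -8.9 ]
sg -1 131.04315182145916
[-0.73  0.66  0.49  2.29  1.33  0.9  -1.46] 0.0 w [468. 139. 393.] [ 564. -157.  255.] [-0.008  0.043 -0.082] [2.09 1.26 2.7 ]
[-0.73  0.56  0.38  2.06  0.85  1.07 -1.3 ] 0.0 w [528. 208. 471.] [563. -69. 276.] [-0.008  0.085 -0.161] [4.18 2.52 5.4 ]
[-0.72  0.52  0.33  1.88  0.53  1.18 -1.35] 0.0 w [572. 248. 534.] [561.  19. 283.] [ 0.005  0.128 -0.237] [6.27 3.78 8.11]
[-0.72  0.51  0.31  1.78  0.27  1.19 -1.51] 0.0 w [593. 267. 572.] [560. 107. 274.] [ 0.034  0.17  -0.309] [ 8.36  5.04 10.81]
[-0.72  0.5   0.3   1.77  0.04  1.07 -1.71] 0.0 w [587. 275. 580.] [558. 194. 251.] [ 0.076  0.212 -0.377] [10.45  6.29 13.51]
[-0.75  0.49  0.28  1.85 -0.18  0.83 -1.91] 0.0 w [556. 283. 560.] [557. 282. 220.] [ 0.126  0.255 -0.443] [12.53  7.55 16.21]
```

Emit:
jog_arm([
  [[-0.002,0.017,-0.032,-0.45,0.75,-0.59,0.7],[-0.005,0.034,-0.065,-0.9,1.5,-1.19,0.7],[-0.008,0.051,-0.097,-1.35,2.24,-1.78,0.7],[-0.008,0.068,-0.129,-1.8,2.99,-2.38,0.7],[-0.008,0.085,-0.161,-2.25,3.74,-2.97,0.7]],
])

```text
time: 20.45
tcp_pos: [561.4, -88.9, 267.1]
tcp_rot: [0.291, 0.842, -0.231, 0.39]
ft_force: [-0.5, -1.3, -0.7]
gripper_width: 66.9
```

```bash
python3 - <<'E'
from kin import *
log(); T=R.from_matrix(np.c_[np.cross(DY,[0,0,-1]),DY,[0,0,-1]])
go([560,107,274],Rt=T);go([557,282,230],Rt=T)
E
```

```text
t 20.45 tcp [561.4 -88.9 267.1] q [-1.06  0.56  0.94  2.44  1.77  0.4  -1.1 ] F [-0.5 -1.3 -0.7] w 66.9
go [ 0.0559  0.1398 -0.1255] [-4.84  7.79 -6.26] rows>= 10.0
go [ 0.1464  0.2717 -0.2089] [-4.84  7.79 -6.26] rows>= 10.0
```

Emit:
jog_arm([
  [[0.005,0.025,-0.024,-0.48,0.78,-0.63,0.5],[0.012,0.053,-0.05,-0.97,1.56,-1.25,0.5],[0.022,0.083,-0.075,-1.45,2.34,-1.88,0.5],[0.035,0.11,-0.1,-1.94,3.12,-2.5,0.5],[0.05,0.135,-0.122,-2.42,3.9,-3.13,0.5]],
])

```text
time: 20.87
tcp_pos: [563.2, -7.4, 273.0]
tcp_rot: [0.225, 0.906, -0.193, 0.303]
ft_force: [0.7, -1.7, -1.5]
gripper_width: 46.8
```

```bash
python3 - <<'E'
from kin import *
log(); T=R.from_matrix(np.c_[np.cross(DY,[0,0,-1]),DY,[0,0,-1]])
go([557,282,220],Rt=T)
E
```

```text
t 20.8667 tcp [563.2  -7.4 273. ] q [-1.12  0.42  0.86  2.31  1.01  0.41 -0.18] F [ 0.7 -1.7 -1.5] w 46.8
go [ 0.1222  0.2467 -0.104 ] [-3.94  5.91 -4.85] rows>= 8.0
```

Emit:
jog_arm([
  [[0.01,0.03,-0.015,-0.6,0.9,-0.7,0.5],[0.025,0.06,-0.03,-1.2,1.8,-1.5,0.5],[0.04,0.09,-0.045,-1.8,2.7,-2.2,0.5],[0.055,0.125,-0.06,-2.4,3.6,-3,0.5],[0.07,0.155,-0.07,-3,4.5,-3.7,0.5]],
])

```text
time: 21.28
tcp_pos: [562.4, 172.7, 250.2]
tcp_rot: [0.072, 0.988, -0.072, 0.119]
ft_force: [1.5, -0.1, -0.6]
gripper_width: 46.8
```

```bash
python3 - <<'E'
from kin import *
log(); T=R.from_matrix(np.c_[np.cross(DY,[0,0,-1]),DY,[0,0,-1]])
go([557,282,200],Rt=T)
E
```

```text
t 21.2833 tcp [562.4 172.7 250.2] q [-0.73  0.36  0.25  2.02  0.27  0.67  0.72] F [ 1.5 -0.1 -0.6] w 46.8
go [0.0313 0.1124 0.0295] [-1.44  2.25 -1.82] rows>= 3.0
```

Emit:
jog_arm([
  [[0.007,0.025,0.005,-0.36,0.56,-0.45,0.5],[0.015,0.055,0.01,-0.72,1.1,-0.9,0.5],[0.023,0.085,0.02,-1.08,1.7,-1.37,0.5],[0.031,0.112,0.03,-1.44,2.25,-1.82,0.5],[0.031,0.112,0.03,-1.44,2.25,-1.82,0.5]],
])

```text
time: 21.7
tcp_pos: [558.7, 281.5, 194.6]
tcp_rot: [-0.022, 1.0, -0.002, -0.002]
ft_force: [-0.5, 1.2, 0.0]
gripper_width: 46.5
```

```bash
python3 - <<'E'
from kin import *
log(); T=R.from_matrix(np.c_[np.cross(DY,[0,0,-1]),DY,[0,0,-1]])
go([557.5,282.5,115.5],Rt=T)
p=robot.read_camera("top");i=p["image"];
for r in robot.trace("tab0",p):
    if r["score"]>.2: print(np.round(r["centre"]).tolist(),round(r["score"],2),r["region"].sum(),onz(p,r["centre"],22).round())
for r in robot.trace("cup",p)[:2]:
    x,e=fit(cyl(64,93,3),[(p,hull(r["region"]))],(559,-227,0),False); print("cup",x,e)
c=proj(p,[566,127,60]).astype(int); a=cv2.resize(i[c[1]-33:c[1]+33,c[0]-33:c[0]+33],(400,400),interpolation=2)
c=proj(p,[555,-210,60]).astype(int); b=cv2.resize(i[c[1]-50:c[1]+50,c[0]-50:c[0]+50],(400,400),interpolation=2)
cv2.imwrite("pics/g9.png",np.hstack([a,b]))
E
```

```text
t 21.7 tcp [558.7 281.5 194.6] q [-0.56  0.51  0.    1.86 -0.    0.78  1.06] F [-0.5  1.2  0. ] w 46.5
go [0.0009 0.0013 0.0791] [-0.03 -0.04 -0.01] rows>= 2.0
[248.0, 212.0] 0.61 44 [567. 164.  22.]
[264.0, 228.0] 0.6 24 [523. 119.  22.]
[273.0, 201.0] 0.5 42 [594.  96.  22.]
[248.0, 197.0] 0.45 63 [608. 162.  22.]
[244.0, 202.0] 0.43 62 [595. 175.  22.]
cup [ 558.33422852 -227.75732422] 0.10422960725075525
cup [ 559. -227.] 1.0
```

View pics/g9.png

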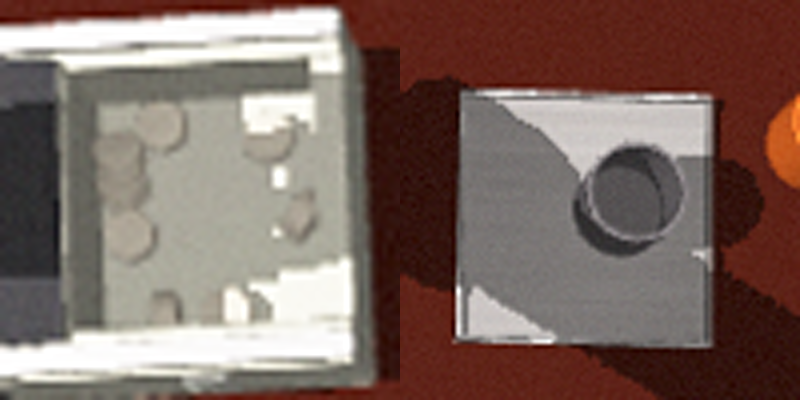

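The last picture shows eight tablets in the bin, from (160,125) to (240,300), and the empty cup upright in the tray at (635,195). I'm closing the shutter now.

Emit:
jog_arm([
  [[0.001,0.002,0.02,0,0,0,0.5],[0.001,0.002,0.04,0,0,0,0.5],[0.001,0.002,0.06,0,0,0,0.5],[0.001,0.002,0.078,0,0,0,0.5],[0.001,0.002,0.08,0,0,0,0.4]],
])

```text
time: 22.27
tcp_pos: [556.5, 278.6, 116.5]
tcp_rot: [-0.02, 1.0, -0.004, 0.001]
ft_force: [-1.1, 0.4, -0.9]
gripper_width: 43.1
```

Emit:
jog_arm([
  [[0,0,0,0,0,0,0.05],[0,0,0,0,0,0,0.05],[0,0,0,0,0,0,0.05],[0,0,0,0,0,0,0.05],[0,0,0,0,0,0,0.05]],
], grip_force=30)

```text
time: 22.68
tcp_pos: [558.8, 280.6, 119.7]
tcp_rot: [-0.02, 1.0, -0.002, 0.003]
ft_force: [-0.1, 1.1, 3.2]
gripper_width: 11.7
```

Emit:
jog_arm([
  [[0,0,0,0,0,0,0.05],[0,0,0,0,0,0,0.05],[0,0,0,0,0,0,0.05]],
])

```text
time: 22.93
tcp_pos: [558.8, 280.7, 119.7]
tcp_rot: [-0.02, 1.0, -0.002, 0.003]
ft_force: [-1.3, 0.3, 7.6]
gripper_width: 11.8
```

```bash
python3 - <<'E'
from kin import *
log()
E
```

```text
t 22.9333 tcp [558.8 280.7 119.7] q [-0.56  0.6   0.    1.92  0.01  0.62  1.05] F [-1.3  0.3  7.6] w 11.8
```

Emit:
jog_arm([
  [[0,-0.015,0,0,0,0,0.05],[0,-0.03,0,0,0,0,0.05],[0,-0.045,0,0,0,0,0.05],[0,-0.06,0,0,0,0,0.05],[0,-0.075,0,0,0,0,0.05]],
])

```text
time: 23.35
tcp_pos: [561.8, 204.9, 119.7]
tcp_rot: [-0.021, 1.0, -0.002, 0.003]
ft_force: [0.3, 2.6, 4.6]
gripper_width: 12.1
```

Emit:
jog_arm([
  [[0,-0.015,0,0,0,0,0.05],[0,-0.03,0,0,0,0,0.05],[0,-0.036,0,0,0,0,0.05],[0,-0.039,0,0,0,0,0.05],[0,-0.04,0,0,0,0,0.05]],
])

```text
time: 23.77
tcp_pos: [563.2, 169.8, 119.8]
tcp_rot: [-0.022, 1.0, 0.0, 0.003]
ft_force: [-2.0, 17.4, 2.1]
gripper_width: 11.8
```

Emit:
jog_arm([
  [[0,0,0,0,0,0,0.05],[0,0,0,0,0,0,0.05],[0,0,0,0,0,0,0.05]],
])

```text
time: 24.02
tcp_pos: [563.2, 169.9, 119.8]
tcp_rot: [-0.022, 1.0, -0.0, 0.003]
ft_force: [-2.1, 14.9, 3.5]
gripper_width: 11.5
```

```bash
python3 - <<'E'
from kin import *
log()
E
```

```text
t 24.0167 tcp [563.2 169.9 119.8] q [-0.38  0.56 -0.02  2.01  0.02  0.57  1.2 ] F [-2.1 14.9  3.5] w 11.5
```

Emit:
jog_arm([
  [[0,0.001,0,0,0,0,0.4],[0,0.001,0,0,0,0,0.4],[0,0.001,0,0,0,0,0.4],[0,0.001,-0.03,0,0,0,0.4],[0,0.001,-0.07,0,0,0,0.4]],
])

```text
time: 24.43
tcp_pos: [560.6, 164.8, 186.8]
tcp_rot: [-0.02, 1.0, -0.004, -0.001]
ft_force: [0.7, 0.3, 0.6]
gripper_width: 36.3
```

Emit:
jog_arm([
  [[0,0.03,-0.02,0,0,0,0.5],[0,0.06,-0.04,0,0,0,0.5],[0,0.09,-0.06,0,0,0,0.5],[0,0.12,-0.08,0,0,0,0.5],[0,0.15,-0.1,0,0,0,0.5]],
])

```text
time: 24.85
tcp_pos: [556.0, 317.0, 289.3]
tcp_rot: [-0.02, 1.0, -0.003, 0.002]
ft_force: [0.6, -0.7, 0.6]
gripper_width: 46.8
```

```bash
python3 - <<'E'
from kin import *
log()
p=robot.read_camera("top");p0=cv2.imread("pics/top0.png")
for r in robot.trace("cup",p)[:1]:
    x,e=fit(cyl(64,93,3),[(p,hull(r["region"]))],(559,-227,0),False); print("cup",x,e)
r=robot.trace("shutter_grip",p)[0];ys,xs=np.nonzero(r["region"]);print(r["score"],xs.min(),xs.max(),ys.min(),ys.max(),"initial 233 280 183 232")
def shift(a,b,n):
    s,_=cv2.phaseCorrelate(cv2.cvtColor(a,6).astype(np.float32),cv2.cvtColor(b,6).astype(np.float32));print(n,np.round(s,2))
# shutter bar patch against initial picture
t=p0[192:224,232:256]; m=cv2.matchTemplate(p["image"][180:236,215:285],t,cv2.TM_CCOEFF_NORMED);_,v,_,l=cv2.minMaxLoc(m);print("bar match",v,l,"expect (17,12)")
p=robot.read_camera("side");s0=cv2.imread("pics/side0.png")
t=s0[228:264,245:295]; m=cv2.matchTemplate(p["image"][205:290,215:330],t,cv2.TM_CCOEFF_NORMED);_,v,_,l=cv2.minMaxLoc(m);print("side bar match",v,l,"expect (30,23)")
E
```

```text
t 24.85 tcp [556.  317.  289.3] q [-0.6   0.43 -0.01  1.73  0.01  0.99  0.99] F [ 0.6 -0.7  0.6] w 46.8
cup [ 559. -227.] 1.0
0.89 233 280 183 232 initial 233 280 183 232
bar match 0.902371883392334 (17, 11) expect (17,12)
side bar match 0.8660203218460083 (30, 23) expect (30,23)
```

```bash
python3 - <<'E'
from kin import *
p=robot.read_camera("top")
for r in robot.trace("cup",p)[:3]: print(round(r["score"],2),np.round(r["centre"]))
print(robot.job_done())
E
```

```text
0.96 [444. 195.]
0.93 [396. 208.]
the job is handed in; nothing more can be done
None
```

The doser is refilled and the job is handed in, at about 25 s on the robot's clock; no verdict was given. I opened the shutter, tipped the tablets in, put the empty cup back upright in its tray, and closed the shutter.

**Last checks:**
- **Shutter:** it met a hard stop at both ends, with a steady 15–18 N against the detent's 8 N. Once shut, its outline in the top picture had exactly its starting bounds, and the grip bar matched its starting place to within 1 pixel.
- **Tablets:** I counted eight in the bin by eye before closing. The detector reported only five of them, so the count rests on the picture.
- **Cup:** the last picture I viewed, taken before closing, shows it upright, empty and released at about (559, -228), roughly 25 mm from the tray's centre. One automatic cup fit after closing failed because it picked the orange look-alike. The final detection put the grey cup at pixel (396, 208), where it stood when I placed it.
- **Soap, gloves, tape:** I didn't measure these again at the end. I didn't plan any contact with them, and no force readings suggested one.

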